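# Hold the lathe's chuck guard half open over the chip tray

### The arm

A 7-joint arm with a two-finger parallel gripper is mounted at the origin on the work surface. World frame = base frame: x ahead of the robot, y to its left, z up, the work surface at z = 0. Lengths are in m, angles in rad, forces in N, time in s.
With the tool pointing down it reaches from about 0.4 to 0.9 m from the base axis. Payload 5.5 kg.
Tool frame: the origin (TCP) lies midway between the tips of the shut fingers; the grasp point (between the pads) lies 19 mm behind it; z points along the fingers, y is the line along which they close (so a half turn about z gives the same grasp; the last joint's range is limited). The gripper opens to 92 mm and grips with 3 to 60 N. Pads are 19 mm wide; open, the fingers measure 130 mm over their backs; the gripper's body (75 mm by 190 mm) begins 47 mm behind the grasp point.
Start: joints at [1.465, 0.501, -0.427, 1.55, 0.221, 1.138, -0.21], TCP at [0.234, -0.606, 0.227] pointing down, gripper open.
Joint ranges: [-2.88, 2.88], [-0.31, 2.03], [-1.54, 1.56], [0.2, 2.42], [-1.41, 4.55], [0.19, 2.02], [-2.57, 2.57]. Speed limits (rad/s): [2.57, 2.57, 3.14, 3.14, 3.14, 3.14, 3.14].

### API

Orientations are given as a unit quaternion [w, x, y, z].
In Python, from station import manip gives the robot as it stands.
- The arm moves only by the tool apply_moves, never from a script. Its argument "increments" is a list of rows, each a list of 7 numbers: the turn, a rotation vector about the tool's x, y, z in degrees, then the shift along the tool's x, y, z in cm, then the closure in counts, from 0 (fully open) to 255 (shut). In form: [[rx, ry, rz, x, y, z, jaw], ...]. A call has 1 to 20 rows; each row is the pose to reach, as a shift and turn from the pose commanded when the call began, along the tool's axes at that moment; what a row does not reach only later rows make up. A row lasts 1/8 s, in which the tool goes at most 62.5 mm and 10.7 degrees, less where a joint would pass 70% of its speed; a pose out of reach is approached as far as the arm can. A call with a gripper value outside its range is refused whole. The fingers move at their own pace and stop on an object; "grip_force" is the grip in N (left out, the last holds). Time passes only in rows, so rows that repeat a pose let the fingers close. It gives the time, the measured TCP pose, the force, the opening and the grip force at its end, in the units of the state.
- manip.read_state(): the state, without advancing time (a new reading comes with each control period).
- manip.read_camera(name): name is "scene" or "top" or "wrist"; returns the picture (384x512x3 uint8, blue, green, red); there is no depth.
- manip.camera_model(name): a dict with "camera_matrix" (3x3 intrinsics, pixels), "dist_coeffs" ([k1, k2, p1, p2, k3] as OpenCV has them; the pictures are not rectified), "origin" and "attitude" of the camera in the world. Camera axes: x right, y up, looking along -z (the intrinsics and any distortion apply to the point x, -y, -z); pixel columns grow to the right and rows downward; lengths in m; the calibration is good to about 2 mm. A picture is of the moment at which its call begins: read the wrist's pose just before it. camera_model takes no time and is no camera call; for the wrist camera it gives the pose at the moment of the call.
- manip.hand_in(): hands the job in; it is judged then, once.
The state is a dict: "clock": time; "qpos": joint angles; "qd": joint speeds; "effort": joint torques, N m; "ee_pos": TCP position; "tcp_rot": TCP orientation; "wrist_force": force on the tool from outside, world axes, zero at the start; "moment": the same for the moment, N m; "opening": opening from 0.0 (shut) to 1.0 (fully open); "grip_force": force on a finger pad.
Only numpy, scipy, OpenCV 4.12 (cv2) and the standard library are available. Lean on these libraries where they do the work, as an engineer would, in place of code of your own. Each camera call takes 0.05 s, during which the arm holds its last target. There are 200 camera calls.

### The job

The lathe is stopped and I want to put calipers on the workpiece under the chuck guard. First, to catch the chips that drop off the guard, slide the chip tray along the bench, without lifting it, until it stands close in front of the lathe bed, centred under the guard, and leave the other things on the bench where they are. Then raise the guard, which springs shut by itself, to 45 degrees and hold it still there with your fingers: the job ends with you still holding it, so do not let go.

Things in the scene. Friction and masses are not known exactly. Their poses are not given: they have to be found in the camera images.
- lathe: Grey bench wood lathe, fixed. Origin on the bench below the chuck, under the guard's middle; y along the spindle (headstock at +y to 240 mm, bed, tool rest, tailstock at -y to 450 mm), -x is its front, to the robot (turned under 0.12 rad), z up. Spindle 135 mm high. Fronts: bed x -46 mm (30 to 65 mm up), feet x -62 mm (30 high), headstock x -77 mm, tool rest x -60 mm (136 high)
- tray_spot (a point): Where the centre of the tray belongs, 17.5 mm above the bench: 135 mm in front of the spindle line and level with the middle of the guard along the lathe (lathe frame x -135 mm, y 0). With the tray there, its back wall is about 8 mm in front of the lathe's feet
- tray_center (a point): Centre, half-way up, of the loose open chip tray of bare sheet metal: 130 mm (its x) by 160 mm (its y, roughly along the lathe) by 35 mm high, walls and floor 4 mm thick, about 0.35 kg, empty. It starts flat on the bench in front of the lathe, 170 to 240 mm to the left or right of its spot, turned up to 0.25 rad to the lathe
- guard_handle (a point): Middle of the guard's bow handle: a round black bar 12 mm thick, 90 mm long, parallel to the spindle, its centre line 35 mm off the guard's sheet, 193 mm from the hinge line. Guard shut: lathe x -82 mm, z 217 mm, and the way out from sheet to bar points 45 degrees up and to the front (-x); this direction turns with the guard
- guard_hinge (a point): Point on the guard's hinge line, in the middle of the guard: 92 mm behind the spindle line (lathe frame x +92 mm), 135 mm above the bench; the hinge line is parallel to the spindle (lathe y)
- guard (a joint): Opening angle of the chuck guard, rad: 0 shut, grows as its front goes up and back, stop at 1.25; 45 degrees is 0.785. A half-round sheet of clear plastic with a steel edge, 110 mm wide along the spindle, radius 80 mm round the spindle line. Its weight (about 0.4 kg) and a spring shut it from any angle; 2 to 3 N at the handle lifts and holds it
- bowl: Bystander: small turned wooden bowl, 110 mm wide, 48 mm high, standing in front of the lathe on the side away from the tray; origin under its centre
- mallet: Bystander: dark wooden carver's mallet standing on its head, 80 mm wide, 220 mm high; origin under its centre
- gouge: Bystander: turning gouge lying on the bench, 350 mm long, 34 mm thick handle; origin under the joint of handle and blade
- wrench: Bystander: steel wrench, 200 mm long, lying on the bench; origin near its middle
- tin: Bystander: wax tin, 72 mm wide, 55 mm high; origin under its centre
- oil: Bystander: amber bottle, 56 mm wide, 140 mm high; origin under its centre
- chuck_key: Bystander: steel T-shaped chuck key lying flat, 90 by 80 mm, 12 mm thick; origin at the middle of its cross bar

How it is judged:
On the way, in this order (a step that is already met when the one before it is completed fails the run):
1. the tray stands in front of the bed, centred under the guard, with the guard still shut (y of tray_center in the frame of lathe between -0.03 and 0.03 m and x of tray_center in the frame of lathe between -0.17 and -0.1 m and height (world z) of tray_center below 0.022 m and linear speed of tray below 0.03 m/s and value of joint guard below 0.1 rad), for 0.2 s.
2. the guard is raised to 45 degrees over the tray (y of tray_center in the frame of lathe between -0.03 and 0.03 m and x of tray_center in the frame of lathe between -0.17 and -0.1 m and height (world z) of tray_center below 0.022 m and value of joint guard between 0.68 and 0.89 rad), for 0.2 s.
At the end, for the whole second after the job is handed in: The robot's fingers hold the guard still at 45 degrees (within 6 degrees), with nothing else touching it, and the tray lies flat on the bench with its centre within 30 mm along the lathe and 35 mm across it of its spot (all of step 2 and angle between tray_center's own z axis and vertical below 0.05 rad and velocity of joint guard between -0.05 and 0.05 rad/s and contact force between the fingers and guard above 1 N and contact force between guard and bowl below 0.1 N and contact force between guard and mallet below 0.1 N and contact force between guard and gouge below 0.1 N and contact force between guard and wrench below 0.1 N and contact force between guard and tin below 0.1 N and contact force between guard and oil below 0.1 N and contact force between guard and chuck_key below 0.1 N and contact force between guard and tray below 0.1 N); the arm keeps its last pose, push and grip.
It fails at once if the tray is lifted or tipped off the bench (height (world z) of tray_center above 0.032 m or angle between tray_center's own z axis and vertical above 0.17 rad).
It fails at once if a bystander is moved by more than 30 mm (distance of any of bowl, mallet, gouge, wrench, tin, oil, chuck_key from where it was at the start of the episode above 0.03 m).
It also fails if it takes over 58 s, if anything falls off the work surface, if the arm or the gripper's body presses on something with over 40 N, if the wrist force passes 120 N, or if a joint passes its speed limit or range.

## Working session

There is one attempt and no reset: what is moved stays moved. The work goes in short steps, Python scripts to look and compute and a tool call to move; the robot and the scene stay as the last step left them, time stands still between calls to the robot, and variables do not carry over. Pictures are saved under pics/ and viewed, at most 10 in all, crops included, and the job is handed in when it is done.

Besides the shell and the picture viewer there is one more tool, called after "Request:" as name([rows], argument=value, ...), one row to a line, values as JSON. apply_moves: Moves the arm, as the interface text tells. Its arguments: {"type":"object","properties":{"increments":{"type":"array"},"grip_force":{"type":"number"}},"required":["increments"]}

```bash
mkdir -p pics
cat > h.py <<'E'
import numpy as np, cv2
from station import manip
from scipy.spatial.transform import Rotation as R
def rot(a):
    a=np.array(a,float)
    return a if a.shape==(3,3) else R.from_quat(a,scalar_first=True).as_matrix()
def ray(m,uv):
    p=cv2.undistortPoints(np.array(uv,float).reshape(-1,1,2),np.array(m["camera_matrix"],float),np.array(m["dist_coeffs"],float)).reshape(-1,2)
    return np.array(m["origin"],float),np.c_[p[:,0],-p[:,1],-np.ones(len(p))]@rot(m["attitude"]).T
def plane(m,uv,z):
    o,d=ray(m,uv); return o+d*((z-o[2])/d[:,2])[:,None]
def proj(m,P):
    Q=(np.atleast_2d(P)-np.array(m["origin"]))@rot(m["attitude"]); Q[:,1:]*=-1
    return cv2.projectPoints(Q,np.zeros(3),np.zeros(3),np.array(m["camera_matrix"],float),np.array(m["dist_coeffs"],float))[0].reshape(-1,2)
def snap(n,f):
    m=manip.camera_model(n); im=manip.read_camera(n); cv2.imwrite("pics/"+f+".png",im); return m,im
E
python3 - <<'E'
from h import *
for n in("scene","top"):
    m,im=snap(n,n+"0"); print(n,m["origin"],m["attitude"],m["camera_matrix"])
s=manip.read_state(); print(s)
E
```

```text
scene [ 1.1642636  -0.60751259  1.12028475] [0.84541061 0.34246901 0.14666514 0.38273387] [[391.56579261   0.         263.50253218]
 [  0.         391.56579261 193.26150699]
 [  0.           0.           1.        ]]
top [0.23147906 0.0267314  1.78458792] [-0.69867172 -0.05584211  0.06082967  0.71066112] [[387.89128378   0.         267.32304214]
 [  0.         387.89128378 193.51483451]
 [  0.           0.           1.        ]]
{'clock': 0.1, 'qpos': array([ 1.46521326,  0.50176354, -0.42682269,  1.5513603 ,  0.22078429,
        1.13832306, -0.21029615]), 'qd': array([-0.0004005 , -0.00181952,  0.00122651, -0.00100161, -0.0009056 ,
       -0.00058699, -0.00118274]), 'effort': array([-1.12696967e-02, -5.67883086e+01, -5.83871752e+00, -2.79917175e+01,
       -6.90004346e-02,  2.40397960e-02,  3.53900077e-05]), 'ee_pos': array([ 0.23405388, -0.60569957,  0.22577132]), 'tcp_rot': array([-8.91918030e-04,  9.83041923e-01,  1.83378750e-01, -1.26648667e-04]), 'wrist_force': array([-0.16850937,  0.24676847,  0.70061022]), 'moment': array([-0.04116349, -0.01423267, -0.00484436]), 'grip_force': 0.0, 'opening': 1.0014405535000277}
```

View pics/scene0.png

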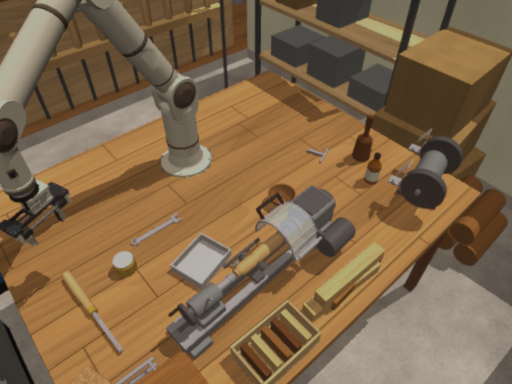

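View pics/top0.png

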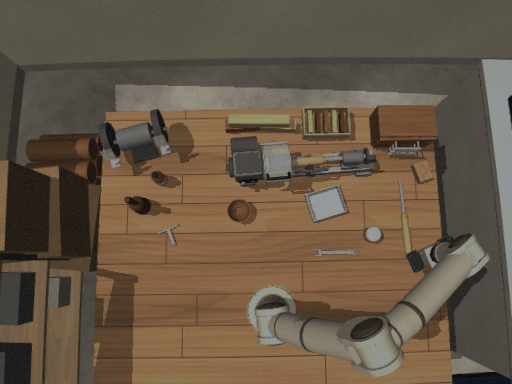

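The top view shows the tray at about (326,204), the guard at about (277,160), the handle at about (250,185), the bowl at (238,210), the tin at (373,235) and the wrench at (336,252). I'll zoom in for the measurement.

Run:
```python
from h import *
a=cv2.imread("pics/top0.png")[125:225,215:385]; b=cv2.imread("pics/scene0.png")[170:330,150:360]
a=cv2.resize(a,None,fx=4.4,fy=3,interpolation=2) if 0 else cv2.resize(a,None,fx=4,fy=4,interpolation=2)
cv2.imwrite("pics/a.png",a); cv2.imwrite("pics/b.png",cv2.resize(b,None,fx=3.7,fy=3.7,interpolation=2))
```

```text
(no output)
```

View pics/a.png

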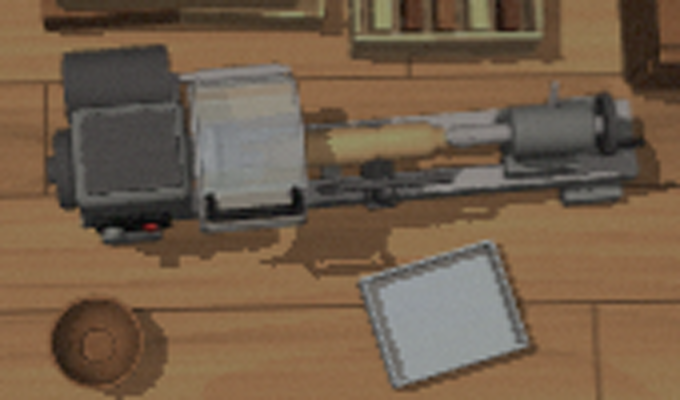

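View pics/b.png

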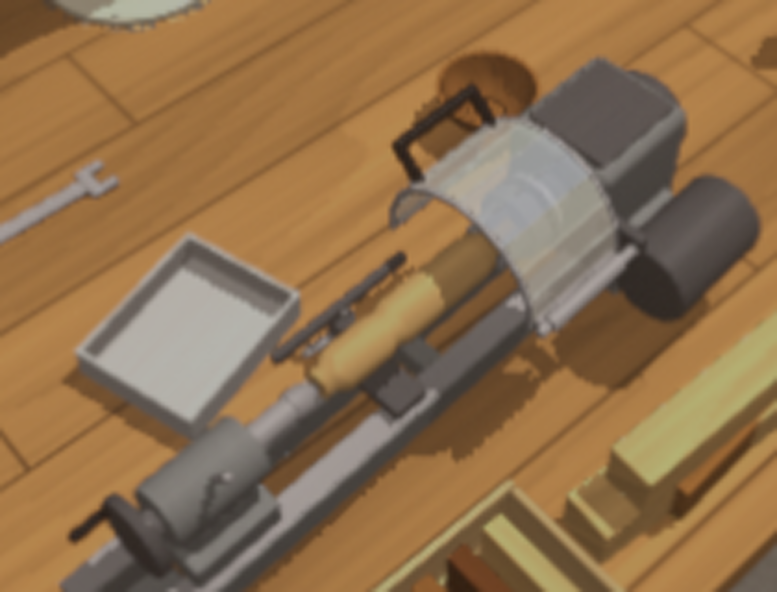

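The top crop shows the tray corners clearly, at crop (359,283), (492,241), (533,346) and (397,388). The handle bar runs from about (208,212) to (301,206). In the scene crop the bar runs from (398,148) to (472,92). Next I'll compute positions.

```bash
cat >> h.py <<'E'
def tri(m1,u1,m2,u2):
    o1,d1=ray(m1,u1);o2,d2=ray(m2,u2);out=[]
    for a,b in zip(d1,d2):
        t=np.linalg.lstsq(np.c_[a,-b],o2-o1,rcond=None)[0]
        p,q=o1+a*t[0],o2+b*t[1]; out.append(np.r_[(p+q)/2,np.linalg.norm(p-q)])
    return np.array(out)
E
python3 - <<'E'
from h import *
np.set_printoptions(precision=4,suppress=True)
T=manip.camera_model("top");S=manip.camera_model("scene")
A=lambda l:np.array(l)/4+[215,125]-.375
B=lambda l:np.array(l)/3.7+[150,170]-.36
c=plane(T,A([(359,283),(492,241),(533,346),(397,388)]),.035); print("tray",c,c.mean(0)); print([np.linalg.norm(c[i]-c[i-1]) for i in range(4)])
cs=plane(S,B([(78,352),(190,236),(299,297),(200,430)]),.035); print("tray scene",cs,cs.mean(0))
h=tri(T,A([(208,212),(301,206),(254,209)]),S,B([(472,92),(398,148),(435,120)])); print("handle",h)
e=plane(T,A([(190,80),(294,68)]),.135);print("hinge",e)
e=plane(T,A([(205,226),(305,217)]),.135);print("front edge",e)
e=plane(T,A([(305,203),(560,180)]),.065);print("bed?",e)
b=plane(T,A([(96,342)]),.04);print("bowl",b)
print("wrench", plane(T,[(315,251),(357,252),(373,234)],.02))
E
```

```text
tray [[ 0.5116 -0.1575  0.035 ]
 [ 0.558  -0.3126  0.035 ]
 [ 0.4356 -0.3539  0.035 ]
 [ 0.3906 -0.1967  0.035 ]] [ 0.4739 -0.2552  0.035 ]
[np.float64(0.12722430470815935), np.float64(0.16186926772919652), np.float64(0.12915926087360408), np.float64(0.1635038354257859)]
tray scene [[ 0.4415 -0.3507  0.035 ]
 [ 0.4003 -0.2003  0.035 ]
 [ 0.5226 -0.1661  0.035 ]
 [ 0.5756 -0.3149  0.035 ]] [ 0.485 -0.258  0.035]
handle [[ 0.5578  0.0121  0.2122  0.0075]
 [ 0.5641 -0.082   0.2137  0.0018]
 [ 0.5608 -0.0349  0.2122  0.0058]]
hinge [[ 0.7252  0.0317  0.135 ]
 [ 0.7372 -0.0833  0.135 ]]
front edge [[ 0.5609  0.018   0.135 ]
 [ 0.5691 -0.0907  0.135 ]]
bed? [[ 0.5996 -0.0962  0.065 ]
 [ 0.622  -0.3883  0.065 ]]
bowl [[0.4481 0.1431 0.04  ]]
wrench [[ 0.2589 -0.199   0.02  ]
 [ 0.2504 -0.3896  0.02  ]
 [ 0.3302 -0.4675  0.02  ]]
```

The lathe yaw is about 0.08 rad, with its origin near (0.642,-0.030) and the tray spot near (0.507,-0.041). The tray is at about (0.479,-0.256), yaw 0.28. In the lathe frame that puts it 212 mm to the right of its spot, which agrees with the task. The handle height of 0.213 is close to the stated 0.217. I'll go above the tray's right wall and check it with the wrist camera.

Request:
apply_moves([
  [0,0,0.5,4,-1.8,0.9,0],
  [0,0,1,8,-3.6,1.8,0],
  [0,0,1.5,12,-5.4,2.7,0],
  [0,0,2,16,-7.2,3.6,0],
  [0,0,2.5,20,-9,4.5,0],
  [0,0,3,24,-10.8,5.4,0],
  [0,0,3.5,28,-12.6,6.3,0],
  [0,0,4,31.5,-14.2,7.2,0],
  [0,0,4.5,33.5,-15.2,7.7,0],
  [0,0,4.5,34.8,-15.8,8,0],
  [0,0,4.5,34.8,-15.8,8,0],
  [0,0,4.5,34.8,-15.8,8,0],
])

```text
clock: 1.6
ee_pos: [0.5011, -0.3348, 0.1467]
tcp_rot: [0.0, 0.99, 0.144, -0.0]
wrist_force: [0.6, -0.1, -0.6]
opening: 0.999
grip_force: 0.0
```

Run:
```python
from h import *
s=manip.read_state(); m,im=snap("wrist","w1"); print(s["ee_pos"],s["tcp_rot"],s["wrist_force"],s["clock"],m["origin"])
m,im=snap("top","t1")
```

```text
[ 0.50106534 -0.33483981  0.14673788] [ 3.15550463e-04  9.89599709e-01  1.43847783e-01 -3.63146732e-04] [ 0.59281265 -0.10742722 -0.56652153] 1.6 [ 0.5771629  -0.31123619  0.30443922]
```

View pics/w1.png

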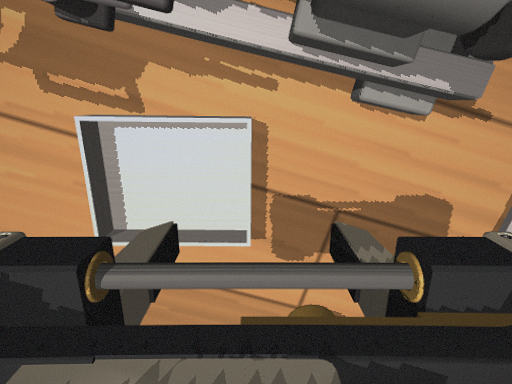

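The wrist view shows the tray rim corners at (76,117), (251,117), (250,246) and (99,245), with the left finger over the tray and the right finger outside it.

Run:
```python
from h import *
np.set_printoptions(precision=4,suppress=True)
m=manip.camera_model("wrist")
c=plane(m,[(76,117),(251,117),(250,246),(99,245)],.035);print(c,c.mean(0),[np.linalg.norm(c[i]-c[i-1]) for i in range(4)])
w=(c[1]+c[2])/2; d=c[0]-c[1]; d/=np.linalg.norm(d); print("wall yaw",np.arctan2(-d[0],d[1]),"wall mid",w,w+d*.002)
s=manip.read_state(); print(rot(s["tcp_rot"]).T@(w+d*.002-s["ee_pos"])*100)
e=plane(m,[(215,60),(490,93)],.065);d=e[0]-e[1];print("bed",e,np.arctan2(-d[0],d[1]))
```

```text
[[ 0.5173 -0.1621  0.035 ]
 [ 0.5627 -0.3133  0.035 ]
 [ 0.4368 -0.3491  0.035 ]
 [ 0.3941 -0.1989  0.035 ]] [ 0.4777 -0.2558  0.035 ] [np.float64(0.12859830520186277), np.float64(0.15787622183801586), np.float64(0.13083941082517894), np.float64(0.1562173641480765)]
wall yaw 0.2913781398229579 wall mid [ 0.4997 -0.3312  0.035 ] [ 0.4992 -0.3293  0.035 ]
[-0.0153 -0.6103 11.1891]
bed [[ 0.5969 -0.2749  0.065 ]
 [ 0.6338 -0.487   0.065 ]] 0.1725632316258808
```

Request:
apply_moves([
  [0,0,0,0,-0.6,4,60],
  [0,0,0,0,-0.6,8,100],
  [0,0,0,0,-0.6,11,140],
  [0,0,0,0,-0.6,13,160],
  [0,0,0,0,-0.6,13.5,180],
  [0,0,0,0,-0.6,13.5,200],
  [0,0,0,0,-0.6,13.5,255],
  [0,0,0,0,-0.6,13.5,255],
  [0,0,0,0,-0.6,13.5,255],
  [0,0,0,0,-0.6,13.5,255],
  [0,0,0,0,-0.6,13.5,255],
], grip_force=40)

```text
clock: 3.08
ee_pos: [0.5009, -0.3284, 0.0124]
tcp_rot: [0.001, 0.99, 0.144, 0.001]
wrist_force: [1.1, -0.8, 3.9]
opening: 0.039
grip_force: 40.0
```

Request:
apply_moves([
  [0,0,0.5,0.2,-0.6,0,255],
  [0,0,1.5,0.7,-1.8,0,255],
  [0,0,2.5,1.2,-3.4,0,255],
  [0,0,3.5,1.7,-5,0,255],
  [0,0,4.5,2.2,-6.6,0,255],
  [0,0,5.5,2.8,-8.2,0,255],
  [0,0,6.5,3.4,-9.8,0,255],
  [0,0,7.5,3.9,-11.4,0,255],
  [0,0,8.5,4.5,-13,0,255],
  [0,0,9.5,5,-14.6,0,255],
  [0,0,10.5,5.6,-16.2,0,255],
  [0,0,11.2,6.1,-17.8,0,255],
  [0,0,11.7,6.4,-19,0,255],
  [0,0,12,6.6,-19.6,0,255],
  [0,0,12,6.6,-19.8,0,255],
  [0,0,12,6.6,-19.8,0,255],
  [0,0,12,6.6,-19.8,0,255],
])

```text
clock: 5.2
ee_pos: [0.5072, -0.1201, 0.0123]
tcp_rot: [0.001, 0.999, 0.04, 0.0]
wrist_force: [-0.2, -3.3, 5.9]
opening: 0.038
grip_force: 40.0
```

Run:
```python
from h import *
s=manip.read_state(); m,im=snap("wrist","w2"); print(s["ee_pos"],s["tcp_rot"],s["wrist_force"],s["clock"],m["origin"])
m,im=snap("scene","s2");
```

```text
[ 0.50717047 -0.12005046  0.01233083] [8.12551695e-04 9.99192264e-01 4.01747360e-02 3.86088045e-04] [-0.2473665  -3.28466608  5.88183692] 5.2 [ 0.58606717 -0.11252635  0.17014844]
```

View pics/w2.png

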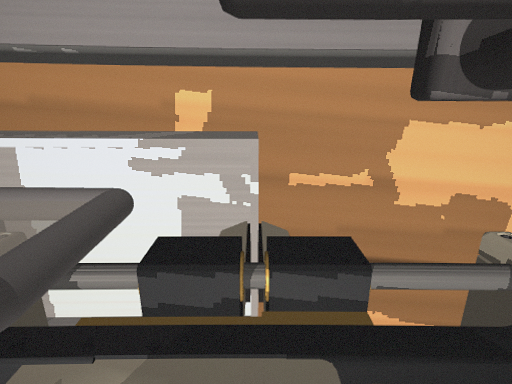

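The wrist view shows the tray parallel to the bed. The tray's back rim is at row 132, the bed's lower edge at about row 66, and the handle's right end near (120,203). I'll check positions against these.

Run:
```python
from h import *
np.set_printoptions(precision=4,suppress=True)
m=manip.camera_model("wrist")
print("bed z.03",plane(m,[(20,63),(400,67)],.03),"top edge z.065",plane(m,[(20,46),(400,51)],.065))
c=plane(m,[(258,132),(20,132)],.035);print("tray corner",c)
S=manip.camera_model("scene")
im=cv2.imread("pics/s2.png")[180:290,190:330]; cv2.imwrite("pics/s2c.png",cv2.resize(im,None,fx=5,fy=5,interpolation=2))
```

```text
bed z.03 [[ 0.5931 -0.0086  0.03  ]
 [ 0.6055 -0.177   0.03  ]] top edge z.065 [[ 0.5965 -0.0354  0.065 ]
 [ 0.6054 -0.1597  0.065 ]]
tray corner [[ 0.5725 -0.1158  0.035 ]
 [ 0.5635 -0.0076  0.035 ]]
```

View pics/s2c.png

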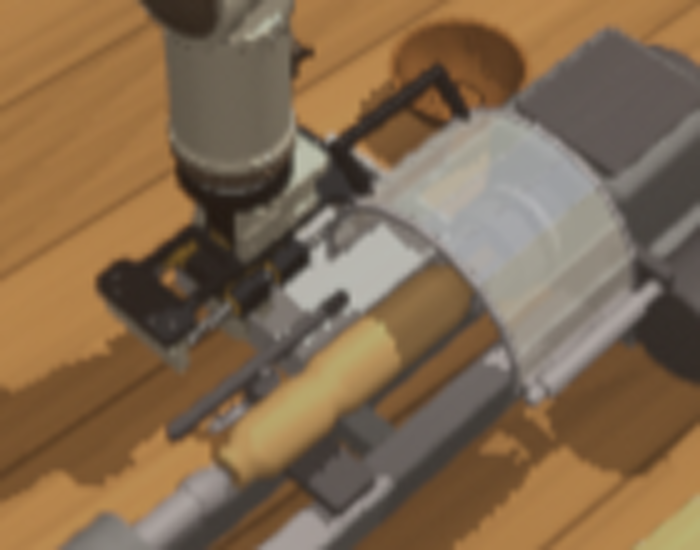

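Request:
apply_moves([
  [0,0,0,0,0,0,120],
  [0,0,0,0,0,0,0],
  [0,0,0,0,0,0,0],
  [0,0,0,0,0,0,0],
  [0,0,0,-1,0.5,-0.2,0],
  [0,0,0,-2,1.2,-1,0],
  [0,0,0,-3,1.8,-2.5,0],
  [0,0,0,-4,1.8,-5,0],
  [0,0,0,-6,2,-9,0],
  [0,0,0,-8,2,-14,0],
  [0,0,0,-10,1,-19,0],
  [0,0,0,-12,0,-24,0],
  [0,0,0,-12,-1,-28,0],
  [0,0,0,-12,-1,-30,0],
  [0,0,0,-12,-1,-30,0],
])

```text
clock: 7.18
ee_pos: [0.3868, -0.1194, 0.3139]
tcp_rot: [0.002, 0.999, 0.04, 0.002]
wrist_force: [-0.0, -0.5, -0.5]
opening: 1.002
grip_force: 0.0
```

Run:
```python
from h import *
np.set_printoptions(precision=3,suppress=True)
s=manip.read_state(); print(s["qpos"],s["ee_pos"],s["clock"]); R0=rot(s["tcp_rot"])
T,im=snap("top","t3"); 
im=im[125:225,215:385]; cv2.imwrite("pics/t3c.png",cv2.resize(im,None,fx=4,fy=4,interpolation=2))
psi=.077; ey=np.array([-np.sin(psi),np.cos(psi),0]); ex=np.array([np.cos(psi),np.sin(psi),0])
O=np.array([.6415,-.030,0]); H=O-.082*ex+[0,0,.217]
for th in (25,40):
  t=np.radians(th); z=np.sin(t)*ex-np.cos(t)*np.array([0,0,1])
  for sg in(-1,1):
    x=sg*ey; Rt=np.c_[x,np.cross(z,x),z]
    pre=H-.08*z; print(th,sg,"pre",pre,R.from_matrix(R0.T@Rt).as_rotvec(degrees=True),R0.T@(pre-s["ee_pos"])*100)
```

```text
[ 0.775 -0.062 -0.515  2.004 -0.031  1.187 -1.218] [ 0.387 -0.119  0.314] 7.175
25 -1 pre [ 0.526 -0.039  0.29 ] [19.562 19.327 88.688] [14.512 -6.912  2.469]
25 1 pre [ 0.526 -0.039  0.29 ] [-19.307  19.542 -88.248] [14.512 -6.912  2.469]
40 -1 pre [ 0.508 -0.04   0.278] [31.241 31.052 86.277] [12.747 -6.922  3.584]
40 1 pre [ 0.508 -0.04   0.278] [-31.016  31.205 -85.8  ] [12.747 -6.922  3.584]
```

View pics/t3c.png

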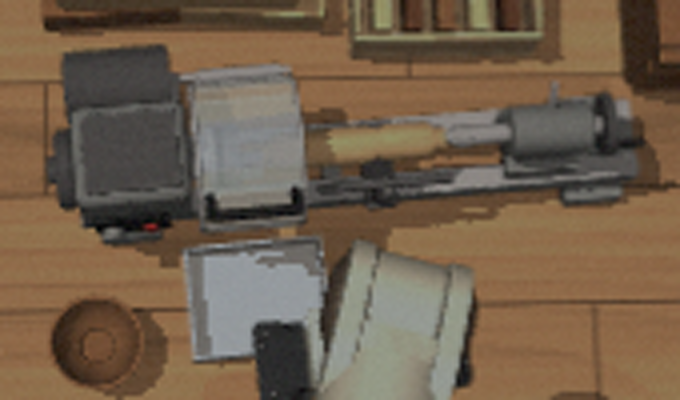

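The tray is centred in front of the guard: its back edge spans crop x 186–325 against the guard's 205–303. Next I'll go to a pre-grasp in front of and above the handle, tilted 35°, with the closing line across the bar.

Request:
apply_moves([
  [2.7,2.7,8.7,0.5,-0.5,0,60],
  [5.4,5.4,17.4,1,-1.2,0,100],
  [8.1,8.1,26,2,-2,0,120],
  [10.8,10.8,35,3,-3,0,120],
  [13.5,13.5,43.5,4.5,-4,0,120],
  [16.2,16.2,52,6,-5,0.5,120],
  [19,19,61,8,-6,1,120],
  [21.7,21.7,70,10,-6.5,1.5,120],
  [24.5,24.5,78,12,-6.9,2.3,120],
  [27.4,27.2,87.3,13.3,-6.9,3.2,120],
  [27.4,27.2,87.3,13.3,-6.9,3.2,120],
  [27.4,27.2,87.3,13.3,-6.9,3.2,120],
  [27.4,27.2,87.3,13.3,-6.9,3.2,120],
])

```text
clock: 8.85
ee_pos: [0.5136, -0.0399, 0.2802]
tcp_rot: [-0.221, 0.7, -0.649, 0.202]
wrist_force: [0.6, 0.2, -0.1]
opening: 0.53
grip_force: 0.0
```

Run:
```python
from h import *
np.set_printoptions(precision=3,suppress=True)
s=manip.read_state(); m,im=snap("wrist","w4"); R0=rot(s["tcp_rot"]);print(s["qpos"],s["ee_pos"],s["opening"],s["clock"]);print(R0)
psi=.077; ex=np.array([np.cos(psi),np.sin(psi),0]);ey=np.array([-np.sin(psi),np.cos(psi),0])
H=np.array([.6415,-.030,.217])-.082*ex
print("tcp->handle tool cm",R0.T@(H-s["ee_pos"])*100, "expected bar ends px",proj(m,[H-.045*ey,H,H+.045*ey]))
```

```text
[ 0.875 -0.167 -0.695  2.308 -0.609  0.429 -2.421] [ 0.514 -0.04   0.28 ] 0.5297653436495744 8.85
[[ 0.077 -0.818  0.569]
 [-0.997 -0.061  0.046]
 [-0.003 -0.571 -0.821]]
tcp->handle tool cm [ 0.01  -0.191  7.833] expected bar ends px [[251.437 143.392]
 [251.66  195.518]
 [251.859 242.39 ]]
```

View pics/w4.png

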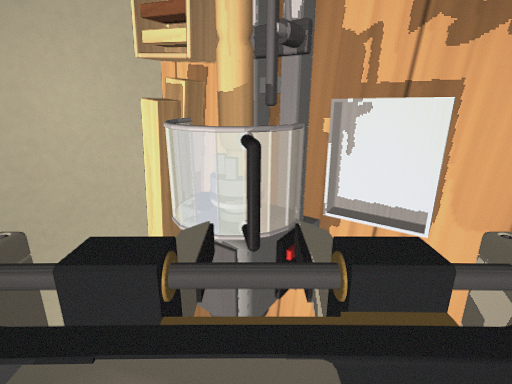

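The bar in the wrist view runs from (247,140) to (253,247), against a predicted column of 252, so the handle position is confirmed. Joint 7 is close to its limit at -2.42, so I'll make the half turn the other way, which gives the same grasp with more room.

Request:
apply_moves([
  [0,0,-10,0,0,-0.5,120],
  [0,0,-20,0,0,-1,120],
  [0,0,-30,0,0,-1.5,120],
  [0,0,-40,0,0,-2,120],
  [0,0,-50,0,0,-2,120],
  [0,0,-60,0,0,-2,120],
  [0,0,-70,0,0,-2,120],
  [0,0,-80,0,0,-2,120],
  [0,0,-90,0,0,-2,120],
  [0,0,-100,0,0,-2,120],
  [0,0,-110,0,0,-2,120],
  [0,0,-120,0,0,-2,120],
  [0,0,-130,0,0,-2,120],
  [0,0,-140,0,0,-2,120],
  [0,0,-150,0,0,-2,120],
  [0,0,-160,0,0,-2,120],
  [0,0,-170,0,0,-2,120],
  [0,0,-179,0,0,-2,120],
  [0,0,-179,0,0,-2,120],
  [0,0,-179,0,0,-2,120],
])

```text
clock: 11.4
ee_pos: [0.5021, -0.0403, 0.2963]
tcp_rot: [0.2, 0.656, 0.693, 0.223]
wrist_force: [1.0, 0.7, -0.2]
opening: 0.533
grip_force: 0.0
```

```bash
cat >> h.py <<'E'
np.set_printoptions(precision=3,suppress=True)
psi=.077; ex=np.array([np.cos(psi),np.sin(psi),0]);ey=np.array([-np.sin(psi),np.cos(psi),0]);ez=np.array([0,0,1.])
H=np.array([.6415,-.030,.217])-.082*ex
E
python3 - <<'E'
from h import *
s=manip.read_state(); R0=rot(s["tcp_rot"]);print(s["qpos"],s["ee_pos"],s["clock"]);print(R0)
t=np.radians(35);z=np.sin(t)*ex-np.cos(t)*ez;Rt=np.c_[ey,np.cross(z,ey),z]
print("tcp->handle tool cm",R0.T@(H-s["ee_pos"])*100,"turn",R.from_matrix(R0.T@Rt).as_rotvec(degrees=True))
E
```

```text
[ 0.201 -0.198 -0.087  2.322 -0.305  0.435  0.404] [ 0.502 -0.04   0.296] 11.4
[[-0.059  0.82   0.569]
 [ 0.998  0.04   0.047]
 [ 0.015  0.571 -0.821]]
tcp->handle tool cm [-0.069  0.214  9.811] turn [-0.165 -0.148 -1.33 ]
```

Request:
apply_moves([
  [0,0,-1,0,0.2,3,120],
  [0,0,-1,0,0.2,6,120],
  [0,0,-1,0,0.2,8.5,120],
  [0,0,-1,0,0.2,10.3,120],
  [0,0,-1,0,0.2,11.2,120],
  [0,0,-1,0,0.2,11.2,160],
  [0,0,-1,0,0.2,11.2,190],
  [0,0,-1,0,0.2,11.2,255],
  [0,0,-1,0,0.2,11.2,255],
  [0,0,-1,0,0.2,11.2,255],
  [0,0,-1,0,0.2,11.2,255],
  [0,0,-1,0,0.2,11.2,255],
], grip_force=25)

```text
clock: 12.9
ee_pos: [0.5668, -0.0355, 0.205]
tcp_rot: [0.202, 0.65, 0.699, 0.221]
wrist_force: [-3.5, 0.1, 0.7]
opening: 0.121
grip_force: 25.0
```

Run:
```python
from h import *
s=manip.read_state(); R0=rot(s["tcp_rot"]);print(s["qpos"],s["ee_pos"],s["wrist_force"],s["opening"],s["clock"])
p0=s["ee_pos"]; Hg=H+0; 
# bar along current tool axis: lateral from the gripper, depth from prediction
b=p0+R0@np.array([0,0,(R0.T@(H-p0))[2]]); print("bar est",b,"H",H,"depth",(R0.T@(H-p0))*100)
hinge=np.array([.6415,-.030,.135])+.092*ex
for deg in range(5,50,5):
    Q=R.from_rotvec(ey*np.radians(deg)).as_matrix()
    p=hinge+Q@(p0-hinge)
    print(deg,np.round(R.from_matrix(R0.T@Q@R0).as_rotvec(degrees=True),2),np.round(R0.T@(p-p0)*100,2),p)
```

```text
[-0.432  0.088  0.529  2.325 -0.784  0.194  0.887] [ 0.567 -0.035  0.205] [-3.514  0.062  0.75 ] 0.1208317446760598 12.9
bar est [ 0.559 -0.036  0.216] H [ 0.56  -0.036  0.217] depth [-0.024  0.1   -1.392]
5 [ 5.   -0.02  0.01] [ 0.01  1.37 -0.79] [ 0.574 -0.035  0.219]
10 [10.   -0.04  0.02] [ 0.02  2.8  -1.45] [ 0.581 -0.034  0.233]
15 [15.   -0.06  0.03] [ 0.02  4.28 -1.99] [ 0.591 -0.034  0.246]
20 [20.   -0.08  0.05] [ 0.03  5.81 -2.4 ] [ 0.601 -0.033  0.258]
25 [25.   -0.1   0.06] [ 0.04  7.36 -2.67] [ 0.612 -0.032  0.269]
30 [30.   -0.12  0.07] [ 0.04  8.94 -2.81] [ 0.624 -0.031  0.279]
35 [35.   -0.15  0.08] [ 0.05 10.51 -2.81] [ 0.637 -0.03   0.288]
40 [40.   -0.17  0.09] [ 0.06 12.09 -2.67] [ 0.651 -0.029  0.296]
45 [45.   -0.19  0.1 ] [ 0.06 13.64 -2.4 ] [ 0.665 -0.028  0.302]
```

Run:
```python
from h import *
s=manip.read_state(); R0=rot(s["tcp_rot"]);p0=s["ee_pos"]
d=np.array([0,0,-.0139]); b0=p0+R0@d
hinge=np.array([.6415,-.030,.135])+.092*ex
for deg in np.arange(3,46,3):
    Q=R.from_rotvec(ey*np.radians(deg)).as_matrix();Qt=R.from_rotvec(ey*np.radians(deg*.78)).as_matrix()
    p=hinge+Q@(b0-hinge)-Qt@R0@d
    print(deg,round(deg*.78,1),np.round(R0.T@(p-p0)*100,2),p)
```

```text
3 2.3 [ 0.    0.83 -0.49] [ 0.571 -0.035  0.214]
6 4.7 [ 0.01  1.68 -0.93] [ 0.575 -0.035  0.222]
9 7.0 [ 0.01  2.56 -1.32] [ 0.58  -0.034  0.23 ]
12 9.4 [ 0.02  3.45 -1.67] [ 0.586 -0.034  0.238]
15 11.7 [ 0.02  4.36 -1.98] [ 0.591 -0.034  0.246]
18 14.0 [ 0.03  5.29 -2.23] [ 0.597 -0.033  0.253]
21 16.4 [ 0.03  6.22 -2.43] [ 0.604 -0.033  0.26 ]
24 18.7 [ 0.04  7.17 -2.58] [ 0.611 -0.032  0.267]
27 21.1 [ 0.04  8.12 -2.69] [ 0.618 -0.032  0.273]
30 23.4 [ 0.04  9.08 -2.74] [ 0.626 -0.031  0.279]
33 25.7 [ 0.05 10.04 -2.74] [ 0.633 -0.03   0.285]
36 28.1 [ 0.05 10.99 -2.69] [ 0.642 -0.03   0.29 ]
39 30.4 [ 0.06 11.94 -2.59] [ 0.65  -0.029  0.294]
42 32.8 [ 0.06 12.89 -2.44] [ 0.658 -0.028  0.299]
45 35.1 [ 0.06 13.83 -2.24] [ 0.667 -0.028  0.302]
```

First part of the lift, to about 21°, then I'll check.

Request:
apply_moves([
  [1.2,0,0,0,0.4,-0.25,255],
  [2.3,0,0,0,0.83,-0.5,255],
  [4.7,0,0,0,1.68,-0.93,255],
  [7,0,0,0,2.56,-1.32,255],
  [9.4,0,0,0,3.45,-1.67,255],
  [11.7,0,0,0,4.36,-1.98,255],
  [14,0,0,0,5.29,-2.23,255],
  [16.4,0,0,0,6.22,-2.43,255],
  [16.4,0,0,0,6.22,-2.43,255],
])

```text
clock: 14.02
ee_pos: [0.6043, -0.0329, 0.2607]
tcp_rot: [0.107, 0.671, 0.724, 0.118]
wrist_force: [-5.2, -0.5, 1.4]
opening: 0.115
grip_force: 25.0
```

Run:
```python
from h import *
s=manip.read_state(); R0=rot(s["tcp_rot"]);print(s["qpos"],s["ee_pos"],s["wrist_force"],s["opening"],s["clock"]);print(R0)
b0=s["ee_pos"]+R0@[0,0,-.0139]
hinge=np.array([.6415,-.030,.135])+.092*ex
v=b0-hinge; print("r",np.hypot(v@ex,v[2]),"ang",154.8-np.degrees(np.arctan2(v[2],v@ex)))
```

```text
[-0.611  0.205  0.733  1.951 -0.286  0.739  0.349] [ 0.604 -0.033  0.261] [-5.182 -0.467  1.366] 0.11485502068000342 14.025
[[-0.076  0.947  0.313]
 [ 0.997  0.071  0.027]
 [ 0.003  0.314 -0.949]]
r 0.19282127978148617 ang 20.899217348125006
```

Run:
```python
from h import *
s=manip.read_state(); R0=rot(s["tcp_rot"]);p0=s["ee_pos"]
d=np.array([0,0,-.0139]); b0=p0+R0@d
hinge=np.array([.6415,-.030,.135])+.092*ex
for deg in np.arange(3,25,3):
    Q=R.from_rotvec(ey*np.radians(deg)).as_matrix();Qt=R.from_rotvec(ey*np.radians(deg*.78)).as_matrix()
    p=hinge+Q@(b0-hinge)-Qt@R0@d
    print(deg,round(deg*.78,1),np.round(R0.T@(p-p0)*100,2))
```

```text
3 2.3 [ 0.    0.86 -0.41]
6 4.7 [ 0.01  1.75 -0.78]
9 7.0 [ 0.01  2.65 -1.1 ]
12 9.4 [ 0.01  3.57 -1.37]
15 11.7 [ 0.01  4.5  -1.59]
18 14.0 [ 0.02  5.44 -1.76]
21 16.4 [ 0.02  6.39 -1.89]
24 18.7 [ 0.02  7.35 -1.96]
```

Request:
apply_moves([
  [1.2,0,0,0,0.4,-0.2,255],
  [2.3,0,0,0,0.86,-0.41,255],
  [4.7,0,0,0,1.75,-0.78,255],
  [7,0,0,0,2.65,-1.1,255],
  [9.4,0,0,0,3.57,-1.37,255],
  [11.7,0,0,0,4.5,-1.59,255],
  [14,0,0,0,5.44,-1.76,255],
  [16.4,0,0,0,6.39,-1.89,255],
  [17.8,0,0,0,7,-1.93,255],
  [18.7,0,0,0,7.35,-1.96,255],
  [18.7,0,0,0,7.35,-1.96,255],
  [18.7,0,0,0,7.35,-1.96,255],
  [18.7,0,0,0,7.35,-1.96,255],
  [18.7,0,0,0,7.35,-1.96,255],
  [18.7,0,0,0,7.35,-1.96,255],
])

```text
clock: 15.9
ee_pos: [0.6676, -0.0285, 0.3025]
tcp_rot: [-0.003, 0.68, 0.733, -0.001]
wrist_force: [-4.2, -4.5, -1.2]
opening: 0.121
grip_force: 25.0
```

Run:
```python
from h import *
s=manip.read_state(); R0=rot(s["tcp_rot"]);print(s["ee_pos"],s["wrist_force"],s["opening"],s["grip_force"],s["clock"])
b0=s["ee_pos"]+R0@[0,0,-.0139]
hinge=np.array([.6415,-.030,.135])+.092*ex
v=b0-hinge; print("r",np.hypot(v@ex,v[2]),"ang",154.8-np.degrees(np.arctan2(v[2],v@ex)))
m,im=snap("scene","s5"); im=im[150:310,180:380]; cv2.imwrite("pics/s5c.png",cv2.resize(im,None,fx=3.7,fy=3.7,interpolation=2))
```

```text
[ 0.668 -0.028  0.303] [-4.188 -4.516 -1.176] 0.12113043210422213 24.996167421340942 15.9
r 0.1929825152340475 ang 44.854914773028895
```

View pics/s5c.png

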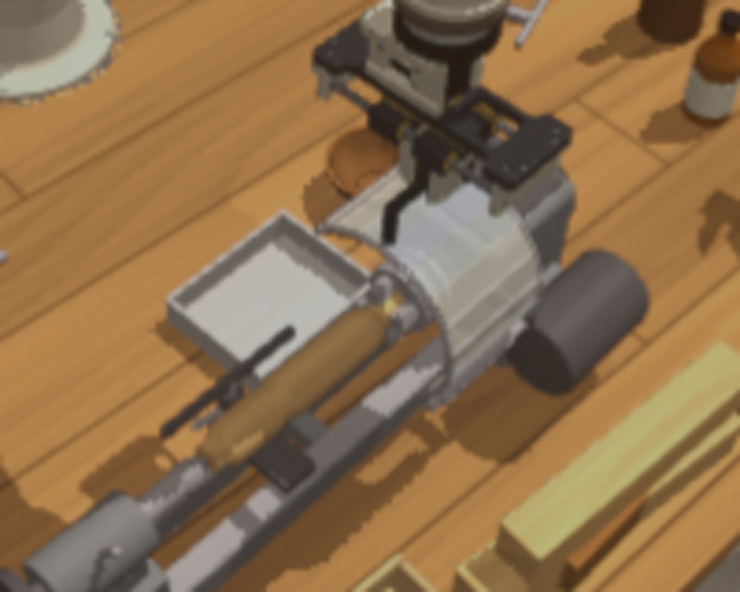

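The crop shows the guard raised with the fingers on its handle near (420,190), and the tray flat in front of the bed, corners at about (168,303), (283,213) and (372,285). The bar's position gives an opening of 44.9°. I'll hand it in.

```bash
python3 -c "
from station import manip
print(manip.hand_in())"
```

```text
the job is handed in; nothing more can be done
None
```

I handed the job in at about 16 s: the tray is in front of the bed, centred under the guard, and the fingers are holding the guard at about 45 degrees (44.9 by my measurement); the hand-in returned no verdict.

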